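# Wind the knight heads off the feeder into the scoop

## Robot

A 7-joint arm with a two-finger parallel gripper is mounted at the origin on the work surface. World frame = base frame: x ahead of the robot, y to its left, z up, the work surface at z = 0. Lengths are in mm, angles in rad, forces in N, time in s.
With the tool pointing down it reaches from about 425 to 875 mm from the base axis. Payload 8.4 kg.
Tool frame: the origin (TCP) lies at the very end of the fingers, on their centre line; the grasp point (between the pads) lies 19 mm behind it (ctrl.hold_point_z is the distance from the TCP to the grasp point, in mm); z points along the fingers, y is the line along which they close (so a half turn about z gives the same grasp; the last joint's range is limited). The gripper opens to 87 mm and grips with 3 to 60 N. Pads are 19 mm wide; open, the fingers measure 117 mm over their backs; the gripper's body (75 mm by 190 mm) begins 51 mm behind the grasp point.
Start: joints at [1.155, 0.333, 0.04, 1.465, -0.013, 1.343, -0.059], TCP at [202.47, -617.631, 199.546] pointing down, gripper open.
Joint ranges: [-2.58, 2.58], [-0.38, 2.09], [-1.3, 1.39], [0.25, 2.4], [-1.5, 4.64], [0.08, 2.09], [-2.65, 2.65]. Speed limits (rad/s): [2.22, 2.22, 2.79, 2.79, 3.14, 3.14, 3.14].

## Interface

Orientations are given as a unit quaternion [w, x, y, z].
In Python, from cell import ctrl, cams, order gives the robot as it stands.
- The arm moves only by the tool servo_tool, never from a script. Its argument "moves" is one flat list of numbers, 6 for each row, row after row: the shift along the world's x, y, z in mm, then the turn, a rotation vector about the world's x, y, z in rad. A call has 1 to 10 rows; each row is the pose to reach, as a shift and turn from the pose commanded when the call began; what a row does not reach only later rows make up. A row lasts 1/8 s, in which the tool goes at most 62.5 mm and 10.7 degrees, less where a joint would pass 70% of its speed; a pose out of reach is approached as far as the arm can. A call with a gripper value outside its range is refused whole. "grip" is the finger opening in mm, from 0 to 87, set as the call begins (left out, the last holds). The fingers move at their own pace and stop on an object; the grip force is fixed at half the most. Time passes only in rows, so rows that repeat a pose let the fingers close. It gives the time, the measured TCP pose, the force, the opening and the grip force at its end, in the units of the state.
- ctrl.state(): the state, without advancing time (a new reading comes with each control period).
- cams.snapshot(name): name is "side" or "top"; returns a dict with "img" (420x560x3 uint8, red, green, blue), "fx", "fy", "cx", "cy" (pixels), "R" (3x3) and "t" (3): a world point X has camera coordinates R X + t. Camera axes: x right, y down, z forward; pixel columns grow to the right and rows downward; lengths in mm; the calibration is good to about 2 mm. A picture is of the moment at which its call begins. There is no depth.
- order.hand_in(): hands the job in; it is judged then, once.
The state is a dict: "time_s": time; "q": joint angles; "qvel": joint speeds; "effort": joint torques, N m; "tcp_pos": TCP position; "tcp_rot": TCP orientation; "wrist_force": force on the tool from outside, world axes, zero at the start; "ft_torque": the same for the moment, N m; "opening": finger opening in mm; "grasp_force": force on a finger pad.
Only numpy, scipy, OpenCV 4.12 (cv2) and the standard library are available. Lean on these libraries where they do the work, as an engineer would, in place of code of your own. Each camera call takes 0.05 s, during which the arm holds its last target. There are 200 camera calls.

## Task

Pull the copper scoop out from under the little rack by its front rim and set it down on the shelf clear of the rack, then take it again by its handle and stand it squarely under the lower end of the chute, its pan under the lip and its handle pointing straight away from the feeder, and let go. Then wind the handwheel clockwise by its knob until the pusher is hard against its brass stops, so that both knight heads slide down into the scoop; leave the scoop standing there. Do not touch the knight heads, do not push the pusher itself, and leave the queen, tin, bottle and awl where they are.

Things in the scene. Friction and masses are not known exactly. Their poses are not given: they have to be found in the camera images.
- feeder: Fixed green bench feeder. Origin on the shelf, frame level, +y from the chute end towards the handwheel. Its steel top (110 mm wide in x, height 170 mm) runs from y = -50 to +220 mm and carries the knight heads between side rails 24 mm high. Its foot, 120 mm wide, ends at y = -50 mm; under the chute the shelf is clear.
- chute_lip (a point): Middle of the chute's lower edge, on its sliding face: feeder y = -140 mm, height 85 mm (underside 80). The smooth chute, 100 mm wide, rises evenly from here to y = -50, height 170. The scoop catches best with its origin at feeder x = 0, y = -160 mm and its +y along feeder +y (aim within 10 mm; judged: 30 mm in x, y -205 to -125, 0.25 rad).
- wheel_centre (a point): Fixed point on the handwheel's vertical axis (feeder x = 0, y = +140 mm) at the knob's grip height, 261 mm. The wheel's rim is 130 mm across its middle line, its top at 236 mm; apart from the knob and the hub (248 mm) nothing on the feeder is higher.
- knob_grip (a point): Middle of the black upright crank knob (24 mm diameter, from 244 to 286 mm high): grip it from above. It goes round with the wheel, 55 mm from its axis, and spins freely on its own pin, so a gripper of constant orientation can hold it all round the circle. Winding takes about 3 to 6 N.
- wheel (a joint): Handwheel angle in rad, 0 to 10, growing clockwise seen from above; starts between 0 and 1.4. A pinion drives the pusher 14.2 mm per rad (89 mm per turn); at 10 rad the pusher is hard against the stops and the wheel turns no farther. It stays where it is left.
- pusher: Red pusher plate (88 mm wide, 34 mm high) on the feeder top, geared to the handwheel. Origin at the lower edge of its front face: at feeder y = +96 mm when the wheel reads 0, -46 mm against the brass stops; it moves towards -y.
- knight_dark: Dark walnut knight head lying on its flank on the feeder top, 70 x 42 x 32 mm (x, y, z), about 60 g; origin in the centre of its underside as it starts.
- knight_pale: Pale wood knight head, the same shape, lying ahead of the dark one (nearer to the chute).
- knight_dark_mid (a point): Centre of the dark knight head.
- knight_pale_mid (a point): Centre of the pale knight head.
- scoop: Loose copper scoop, about 0.28 kg: pan 132 mm wide (x), 130 long (y), walls 9 thick, floor 6; front wall (+y) 42 mm high, sides 45, back 60. A handle bar 24 wide (x), from 26 to 48 mm high, runs from y = -65 to -175 mm. Origin: centre of the pan's underside. At the start the handle and the rear 40 to 60 mm of the pan are under the rack.
- scoop_rim (a point): Middle of the top edge of the scoop's front wall (y = +60.5 mm, height 42 mm): grip across the wall, along the scoop's y.
- scoop_handle (a point): Centre of the scoop's handle (y = -119 mm, height 37 mm): grip across it, along the scoop's x.
- rack: Fixed wooden rack, a bridge 184 mm wide (x), 200 mm deep (y), top at 86 mm, 74 mm clear beneath, 160 mm clear between its legs, closed at the back. Origin on the shelf in its centre; it is open towards its +y, from which the scoop comes out.
- rack_mouth (a point): Middle of the rack's open front edge, on the shelf (rack y = +100 mm). The scoop is clear of the rack once its handle's centre is more than 10 mm before this edge.
- queen: Ivory-coloured resin queen, 42 mm diameter, 103 mm tall, upright on a wooden turntable 110 mm across and 24 mm high. Leave alone.
- tin: Copper polishing tin, 80 mm diameter, 45 mm high. Leave alone.
- amber_bottle: Squat amber glass bottle with a cork, 70 mm diameter, 96 mm high. Leave alone.
- awl: Steel scribing awl with a wooden handle, 153 mm long, lying on the shelf. Leave alone.
Not all that is in view belongs to the job. Leave any red look-alike of the knight_dark alone.

How it is judged:
By the outcome, as a careful person would: the job done as asked, in the order asked, and still so for the second after the job is handed in, with the robot touching nothing.
It also fails if it takes over 72 s, if anything falls off the work surface, if the arm or the gripper's body presses on something with over 40 N, if the wrist force passes 120 N, or if a joint passes its speed limit or range.

## Working session

There is one attempt and no reset: what is moved stays moved. The work goes in short steps, Python scripts to look and compute and a tool call to move; the robot and the scene stay as the last step left them, time stands still between calls to the robot, and variables do not carry over. Pictures are saved under pics/ and viewed, at most 10 in all, crops included, and the job is handed in when it is done.

Besides the shell and the picture viewer there is one more tool, called after "Call:" as name(argument=value, ...) on one line, values as JSON. servo_tool: Moves the arm, as the interface text tells. Its arguments: {"type":"object","properties":{"moves":{"type":"array"},"grip":{"type":"number"}},"required":["moves"]}

```bash
mkdir -p pics; ls; python3 - <<'E'
from cell import ctrl,cams
import cv2,numpy as np,pickle
s=ctrl.state();print({k:np.round(s[k],3) for k in s})
for n in("side","top"):
    d=cams.snapshot(n);pickle.dump(d,open(n+'0.pkl','wb'));cv2.imwrite(f'pics/{n}0.png',cv2.resize(d['img'][:,:,::-1],(800,600),interpolation=cv2.INTER_CUBIC))
    print(n,d['fx'],d['fy'],d['cx'],d['cy'],np.round(d['R'],3).tolist(),np.round(d['t'],1))
E
```

```text
pics
{'time_s': np.float64(0.0), 'q': array([ 1.155,  0.334,  0.04 ,  1.466, -0.013,  1.343, -0.059]), 'qvel': array([ 0.001,  0.001,  0.   ,  0.002, -0.001, -0.   ,  0.002]), 'effort': array([-0.0000e+00, -6.5634e+01,  1.3350e+00, -4.0381e+01, -6.0000e-02,
        4.5000e-02,  0.0000e+00]), 'tcp_pos': array([ 202.257, -617.177,  198.639]), 'tcp_rot': array([-0.001,  0.987,  0.158, -0.   ]), 'wrist_force': array([-0.612, -0.215, -0.509]), 'ft_torque': array([-0.006,  0.022, -0.003]), 'grasp_force': np.float64(0.0), 'opening': np.float64(86.882)}
side 391.54910607126357 391.54910607126357 279.70835117259804 211.45900314134752 [[-0.995, -0.1, -0.003], [-0.069, 0.71, -0.701], [0.072, -0.697, -0.713]] [ 581.9  233.8 1242.7]
top 493.99300494622554 493.99300494622554 280.7328603862319 210.45650476219777 [[-0.016, -1.0, 0.017], [-0.999, 0.015, -0.05], [0.049, -0.018, -0.999]] [-107.4  568.2 1406.1]
```

View pics/side0.png

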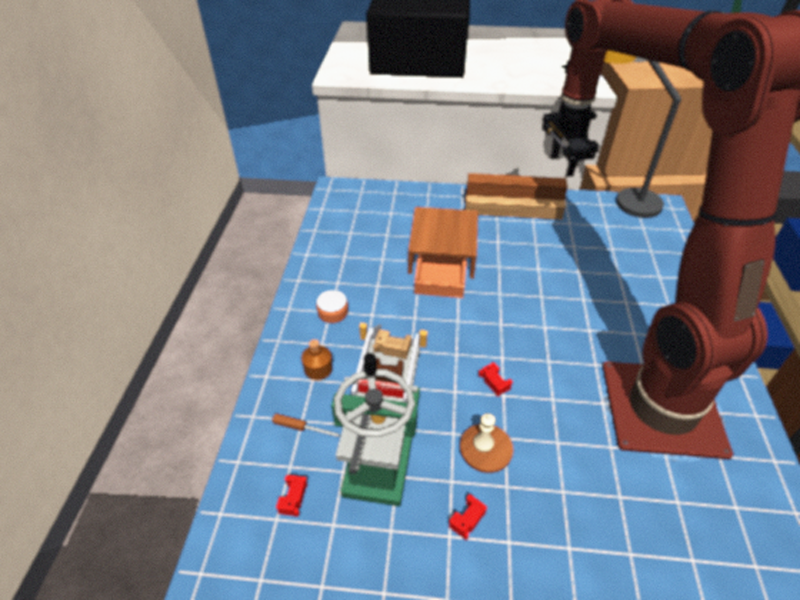

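View pics/top0.png

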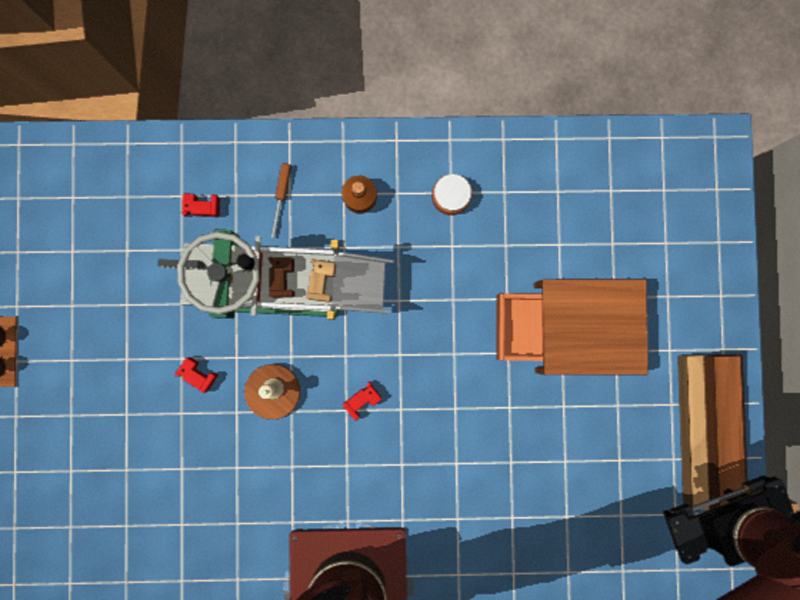

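Both views show the feeder with its handwheel (top 218,272), the dark walnut knight (282,278) and the pale knight (320,280) on its top, and the chute end at (388,285). The scoop pan is at (520,327), coming out of the rack (595,327). The three red shapes, (200,205), (195,375) and (362,400), lie on the shelf. They are look-alikes to leave alone: the real knight is walnut and sits on the feeder. An enlarged crop will confirm this and give me points to measure.

```bash
python3 - <<'E'
import cv2,numpy as np,pickle
d=pickle.load(open('top0.pkl','rb'));im=d['img'][:,:,::-1]
a=cv2.resize(im[158:228,105:305],(800,280),interpolation=cv2.INTER_CUBIC)
b=cv2.resize(im[190:270,330:530],(800,320),interpolation=cv2.INTER_CUBIC)
cv2.imwrite('pics/crop0.png',np.vstack([a,b]))
E
cat > h.py <<'E'
import numpy as np
def ray(d,u,v,z):
    """world point on pixel (u,v) at height z"""
    R=np.array(d['R']);c=-R.T@np.array(d['t'])
    r=R.T@np.array([(u-d['cx'])/d['fx'],(v-d['cy'])/d['fy'],1]);return c+r*(z-c[2])/r[2]
def pix(d,X):
    p=np.array(d['R'])@np.array(X)+np.array(d['t']);return np.array([d['cx']+d['fx']*p[0]/p[2],d['cy']+d['fy']*p[1]/p[2]])
E
```

```text
(no output)
```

View pics/crop0.png

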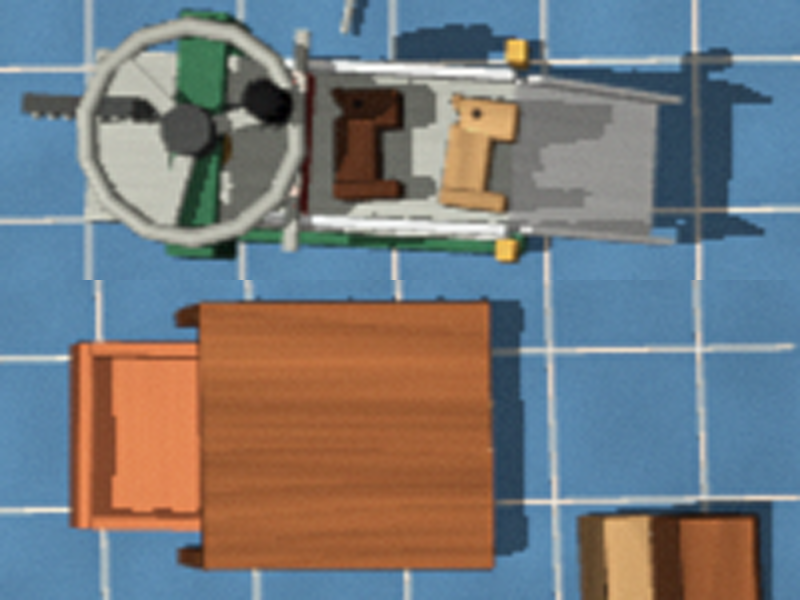

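The crop confirms it: the walnut knight is at crop (368,145) and the pale one at (480,150), both on the feeder top. The hub is at (188,130), the knob top at (268,101), and the lip runs (656,100)–(652,228). The scoop's front rim runs (86,343)–(83,527), and the rack top spans (200,302)–(493,569).

```bash
python3 - <<'E'
from h import *;import pickle
d=pickle.load(open('top0.pkl','rb'))
F=lambda x,y,z:ray(d,105+x/4-.4,158+y/4-.4,z)
S=lambda x,y,z:ray(d,330+x/4-.4,190+(y-280)/4-.4,z)
np.set_printoptions(precision=1,suppress=True)
hub=F(188,130,248);rim=F(192,130,234);knob=F(268,101,286)
l1,l2=F(656,100,85),F(652,228,85);lip=(l1+l2)/2
print('hub',hub,'rimc',rim,'knob',knob,np.linalg.norm((knob-hub)[:2]),'lip',l1,l2,lip)
v=hub-lip;print('dist',np.hypot(*v[:2]),'yaw from axis',-np.arctan2(v[0],v[1]),'yaw from lip',np.arctan2((l1-l2)[1],(l1-l2)[0]))
print('rails',F(330,65,194),F(515,80,194),F(310,220,194),F(515,235,194))
print('stops',F(517,52,190),F(507,250,190))
print('rim',S(86,343,42),S(83,527,42),'rack',[S(*p,86) for p in((200,302),(490,302),(203,569),(493,569))])
E
```

```text
hub [608.5 197.1 248. ] rimc [609.8 198.1 234. ] knob [621.1 141.5 286. ] 56.98900442956562 lip [640.  -82.8  85. ] [552.2 -78.8  85. ] [596.1 -80.8  85. ]
dist 278.13677765711316 yaw from axis -0.04448549229335286 yaw from lip -0.04563612642432219
rails [653.3 121.2 194. ] [642.2   5.2 194. ] [555.9 134.3 194. ] [544.6   6.2 194. ]
stops [660.5   4.  190. ] [535.4  11.7 190. ]
rim [ 576.7 -315.    42. ] [ 446.9 -309.9   42. ] rack [array([ 601.2, -387. ,   86. ]), array([ 598.3, -587.4,   86. ]), array([ 418.5, -384.4,   86. ]), array([ 415.2, -583.4,   86. ])]
```

Call:
servo_tool(moves=[34,34,0,0,0,-0.04,69,68,0,0,0,-0.08,103,102,0,0,0,-0.12,137,136,0,0,0,-0.16,172,170,0,0,0,-0.2,206,204,0,0,0,-0.24,240,237,-10,0,0,-0.28,275,271,-30,0,0,-0.32,309,305,-60,0,0,-0.35,309,305,-90,0,0,-0.35], grip=50)

```text
time_s: 1.35
tcp_pos: [514.6, -307.8, 108.4]
tcp_rot: [-0.001, 1.0, -0.013, 0.001]
wrist_force: [-0.3, -0.6, -0.3]
opening: 50.4
grasp_force: 0.0
```

Call:
servo_tool(moves=[0,0,-20,0,0,0,0,0,-45,0,0,0,0,0,-65,0,0,0,0,0,-80,0,0,0,0,0,-86,0,0,0,0,0,-86,0,0,0])

```text
time_s: 2.1
tcp_pos: [511.5, -312.6, 23.5]
tcp_rot: [-0.0, 1.0, -0.017, -0.0]
wrist_force: [0.4, 0.5, 0.2]
opening: 50.0
grasp_force: 0.0
```

```bash
cat > snap.py <<'E'
import sys,cv2,pickle,numpy as np
from cell import ctrl,cams
out=[]
n,tag=sys.argv[1:3];x0,y0,x1,y1=map(int,sys.argv[3:7])
d=cams.snapshot(n);pickle.dump(d,open(tag+'.pkl','wb'))
c=d['img'][y0:y1,x0:x1,::-1];k=min(800/c.shape[1],600/c.shape[0]);k=int(k)
cv2.imwrite(f'pics/{tag}.png',cv2.resize(c,None,fx=k,fy=k,interpolation=cv2.INTER_CUBIC));print('scale',k)
s=ctrl.state();print({a:np.round(s[a],2).tolist() for a in('time_s','tcp_pos','tcp_rot','wrist_force','opening','grasp_force','q')})
E
python3 snap.py side s1 250 100 390 205
```

```text
scale 5
{'time_s': 2.15, 'tcp_pos': [511.78, -312.81, 24.02], 'tcp_rot': [0.0, 1.0, -0.02, 0.0], 'wrist_force': [-0.54, 0.04, 0.67], 'opening': 50.03, 'grasp_force': 0.0, 'q': [0.62, 0.39, -0.17, 1.77, 0.08, 0.99, -1.19]}
```

View pics/s1.png

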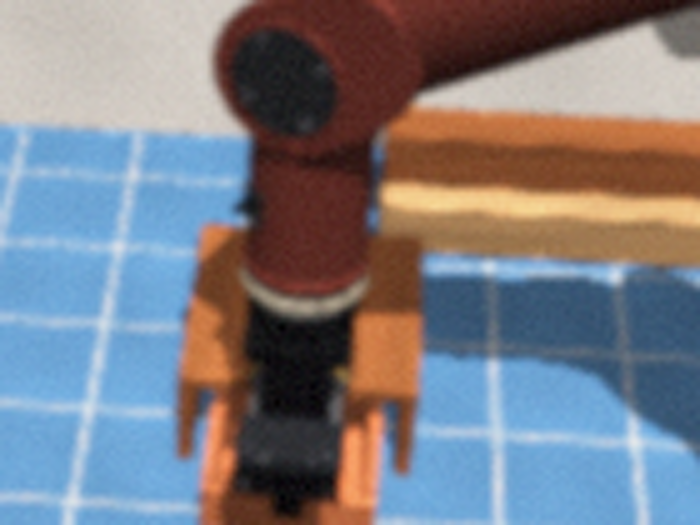

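The gripper straddles the middle of the rim (crop 290,450), with its outer finger in front at (285,500). I'm closing now.

Call:
servo_tool(moves=[0,0,0,0,0,0,0,0,0,0,0,0,0,0,0,0,0,0,0,0,0,0,0,0,0,0,0,0,0,0,0,0], grip=0)

```text
schema error: expected a multiple of 6 numbers
```

Call:
servo_tool(moves=[0,0,0,0,0,0,0,0,0,0,0,0,0,0,0,0,0,0,0,0,0,0,0,0,0,0,0,0,0,0], grip=0)

```text
time_s: 2.78
tcp_pos: [511.4, -312.6, 23.5]
tcp_rot: [-0.0, 1.0, -0.017, -0.0]
wrist_force: [-0.2, -0.1, 0.7]
opening: 8.0
grasp_force: 0.0
```

Call:
servo_tool(moves=[0,0,0,0,0,0,0,0,0,0,0,0])

```text
time_s: 3.02
tcp_pos: [511.5, -312.6, 23.5]
tcp_rot: [-0.0, 1.0, -0.017, -0.0]
wrist_force: [-0.2, 0.5, -0.7]
opening: 0.6
grasp_force: 0.0
```

It closed on nothing (opening 0.6), so I'll look again.

```bash
python3 - <<'E'
from cell import cams
import cv2,numpy as np
from h import *
d=cams.snapshot('side');e=cams.snapshot('top')
for X in((512,-308,42),(512,-308,0),(446,-308,42),(578,-308,42),(511.5,-312.6,23.5)):print(X,np.round(pix(d,X),1),np.round(pix(e,X),1))
a=cv2.resize(d['img'][150:225,270:350,::-1],None,fx=5,fy=5,interpolation=cv2.INTER_CUBIC)
b=cv2.resize(e['img'][190:265,335:415,::-1],None,fx=5,fy=5,interpolation=cv2.INTER_CUBIC)
cv2.imwrite('pics/c2.png',np.hstack([a,b]))
E
```

```text
(512, -308, 42) [307.2 198.3] [349.1 228.2]
(512, -308, 0) [306.7 206.3] [346.9 228.4]
(446, -308, 42) [325.  199.4] [349.7 251.7]
(578, -308, 42) [289.7 197.1] [348.6 204.9]
(511.5, -312.6, 23.5) [307.2 201. ] [349.7 228.5]
```

View pics/c2.png

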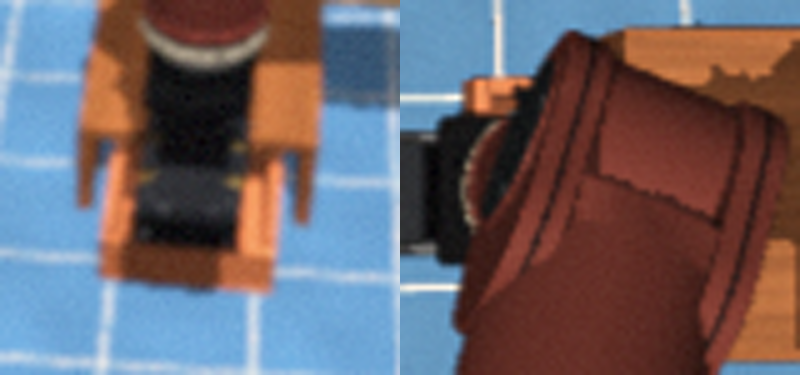

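```bash
python3 - <<'E'
import pickle,numpy as np
from cell import cams
d=pickle.load(open('side0.pkl','rb'));s=pickle.load(open('s1.pkl','rb'));n=cams.snapshot('side');e=pickle.load(open('top0.pkl','rb'))
for v in range(178,214):print(v,*[k['img'][v,u].tolist() for u in(295,307) for k in(d,s,n)])
print([ (u,e['img'][228,u].tolist()) for u in range(344,384)])
E
```

```text
178 [113, 63, 35] [121, 69, 41] [120, 65, 41] [127, 71, 40] [17, 14, 21] [20, 18, 24]
179 [110, 57, 36] [120, 63, 41] [119, 62, 40] [106, 55, 34] [11, 12, 18] [7, 8, 11]
180 [131, 69, 42] [137, 76, 47] [135, 73, 43] [90, 48, 30] [11, 6, 12] [14, 10, 15]
181 [149, 80, 51] [160, 91, 57] [158, 88, 53] [91, 48, 31] [16, 18, 14] [9, 13, 13]
182 [153, 84, 55] [157, 83, 51] [156, 83, 51] [94, 52, 33] [17, 18, 19] [22, 22, 22]
183 [173, 93, 58] [153, 81, 51] [145, 76, 45] [100, 56, 35] [33, 31, 35] [37, 37, 42]
184 [209, 116, 70] [155, 85, 53] [153, 82, 50] [160, 85, 54] [44, 47, 49] [43, 45, 48]
185 [228, 134, 83] [157, 87, 55] [158, 89, 55] [229, 129, 83] [51, 52, 57] [49, 47, 50]
186 [230, 137, 84] [153, 82, 52] [153, 80, 50] [241, 150, 92] [46, 47, 52] [52, 52, 58]
187 [230, 136, 85] [148, 79, 48] [150, 86, 51] [245, 157, 98] [48, 51, 53] [45, 44, 52]
188 [233, 140, 88] [149, 80, 51] [150, 83, 54] [243, 154, 96] [50, 50, 53] [48, 48, 55]
189 [235, 140, 88] [182, 102, 67] [180, 101, 64] [242, 151, 94] [44, 45, 52] [49, 49, 54]
190 [237, 149, 94] [221, 128, 78] [218, 128, 80] [242, 151, 93
[... 2335 characters left out ...]
3, [151, 83, 53]), (354, [127, 71, 44]), (355, [129, 70, 45]), (356, [128, 68, 42]), (357, [130, 71, 45]), (358, [138, 75, 49]), (359, [213, 123, 76]), (360, [231, 139, 88]), (361, [227, 136, 86]), (362, [226, 135, 84]), (363, [227, 136, 86]), (364, [228, 135, 84]), (365, [227, 135, 85]), (366, [228, 137, 87]), (367, [226, 135, 84]), (368, [227, 136, 86]), (369, [227, 134, 85]), (370, [225, 133, 84]), (371, [224, 135, 83]), (372, [227, 137, 86]), (373, [228, 138, 87]), (374, [226, 134, 83]), (375, [227, 138, 87]), (376, [227, 134, 83]), (377, [227, 138, 85]), (378, [226, 134, 85]), (379, [185, 106, 66]), (380, [140, 80, 47]), (381, [162, 97, 56]), (382, [168, 98, 55]), (383, [171, 101, 59])]
```

```bash
python3 - <<'E'
import pickle,numpy as np,cv2
from h import *
d=pickle.load(open('side0.pkl','rb'));s=pickle.load(open('s1.pkl','rb'));e=pickle.load(open('top0.pkl','rb'))
t=np.array([202.4,-617.4,199]);a=np.array([.312,-.95,0])
for k in(-58,-43,0,43,58):print(k,pix(d,t+k*a),pix(e,t+k*a))
o=np.array([511.5,-312.6,23.5])
for k in(-40,-25,25,40):print(k,pix(s,o+[0,k,0]))
A=cv2.resize(d['img'][70:130,365:430,::-1],None,fx=6,fy=6,interpolation=cv2.INTER_CUBIC)
B=cv2.resize(s['img'][165:225,275:340,::-1],None,fx=6,fy=6,interpolation=cv2.INTER_CUBIC)
cv2.imwrite('pics/c3.png',np.hstack([A,B]))
E
```

```text
-58 [397.68796963 128.95550367] [464.09226975 357.81774873]
-43 [396.05298086 126.82070479] [469.72517949 355.7924547 ]
0 [391.48648346 120.85824575] [485.84814303 349.99549656]
43 [387.09076883 115.11877716] [501.93456359 344.21167734]
58 [385.59580546 113.16680892] [507.53753133 342.19714885]
-40 [307.73854129 193.81891342]
-25 [307.54350118 196.47746977]
25 [306.87322939 205.6138229 ]
40 [306.66587445 208.44024048]
```

View pics/c3.png

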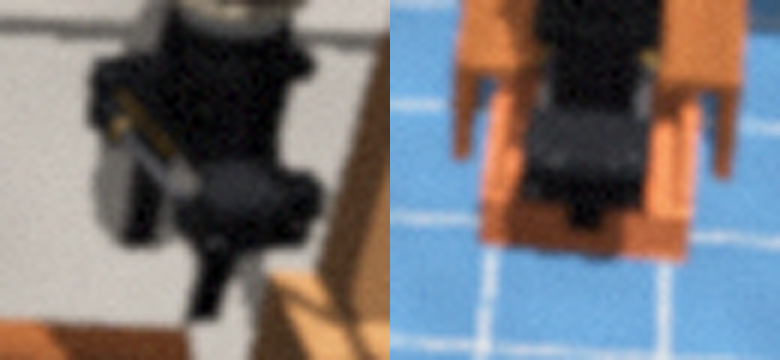

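```bash
python3 - <<'E'
from cell import ctrl
print(ctrl.hold_point_z,[a for a in dir(ctrl) if not a.startswith('__')])
E
```

```text
18.700000000000003 ['PlanningError', 'hold_point_z', 'state']
```

The picture shows the fingertips at (307,202.5), but the reported TCP projects to about (307,207). The tool therefore sits about 20 mm higher than reported, and the fingers closed just above the rim. I'll reopen and go lower in small steps, watching the force.

Call:
servo_tool(moves=[0,0,0,0,0,0,0,0,0,0,0,0,0,0,0,0,0,0,0,0,0,0,0,0,0,0,0,0,0,0,0,0,-4,0,0,0,0,0,-8,0,0,0,0,0,-12,0,0,0,0,0,-16,0,0,0,0,0,-16,0,0,0], grip=50)

```text
time_s: 4.42
tcp_pos: [511.2, -312.5, 7.1]
tcp_rot: [-0.0, 1.0, -0.017, -0.0]
wrist_force: [-0.0, -0.1, 0.7]
opening: 50.3
grasp_force: 0.0
```

Call:
servo_tool(moves=[0,0,0,0,0,0,0,0,0,0,0,0,0,0,0,0,0,0,0,0,0,0,0,0,0,0,0,0,0,0,0,0,0,0,0,0], grip=0)

```text
time_s: 5.18
tcp_pos: [511.6, -312.4, 7.6]
tcp_rot: [-0.0, 1.0, -0.016, 0.0]
wrist_force: [-0.9, 0.1, -0.8]
opening: 9.0
grasp_force: 30.0
```

Call:
servo_tool(moves=[0,8,0,0,0,0,0,25,0,0,0,0,1,45,0,0,0,0,1,68,0,0,0,0,1,91,0,0,0,0,-6,114,0,0,0,0,-15,137,0,0,0,0,-26,158,0,0,0,0,-35,173,0,0,0,0,-38,178,0,0,0,0])

```text
time_s: 6.42
tcp_pos: [472.9, -133.4, 7.6]
tcp_rot: [0.0, 1.0, -0.016, -0.0]
wrist_force: [0.2, -0.8, -0.9]
opening: 8.9
grasp_force: 30.0
```

Call:
servo_tool(moves=[0,0,0,0,0,0,0,0,0,0,0,0,0,0,0,0,0,0,0,0,0,0,0,0,0,0,25,0,0,0,0,0,70,0,0,0,-2,-40,110,0,0,0.18,-3,-90,120,0,0,0.36,-4,-140,120,0,0,0.54,-5,-180,120,0,0,0.72], grip=60)

```text
time_s: 7.68
tcp_pos: [468.1, -317.0, 127.8]
tcp_rot: [0.0, 0.941, 0.339, 0.0]
wrist_force: [-0.1, 0.3, 0.3]
opening: 59.7
grasp_force: 0.0
```

Call:
servo_tool(moves=[0,0,0,0,0,0.18,0,60,0,0,0,0.36,-30,120,0,0,0,0.54,-60,180,20,0,0,0.72,-60,180,20,0,0,0.85,-60,180,20,0,0,0.85])

```text
time_s: 8.43
tcp_pos: [408.6, -134.3, 148.1]
tcp_rot: [0.001, 0.719, 0.695, 0.0]
wrist_force: [-0.3, -1.1, -0.3]
opening: 60.3
grasp_force: 0.0
```

```bash
python3 snap.py top t4 225 180 425 330
```

```text
scale 4
{'time_s': 8.48, 'tcp_pos': [408.71, -135.07, 147.76], 'tcp_rot': [0.0, 0.72, 0.69, 0.0], 'wrist_force': [1.01, -0.75, 0.72], 'opening': 59.96, 'grasp_force': 0.0, 'q': [0.6, -0.06, -0.36, 2.02, -0.02, 1.18, 0.21]}
```

View pics/t4.png

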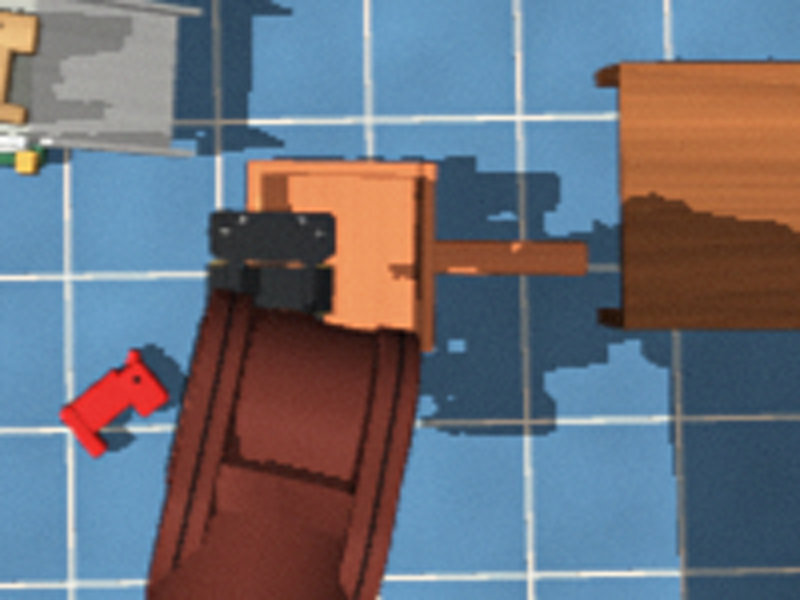

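The scoop is fully out of the rack (pan at 340,255). Its handle runs from (436,256) to (587,258), and the rack edge is at x=620. The red look-alike at (115,400) has not moved.

```bash
python3 - <<'E'
from h import *;import pickle
d=pickle.load(open('t4.pkl','rb'));np.set_printoptions(precision=1,suppress=True)
S=lambda x,y,z:ray(d,225+x/4-.4,180+y/4-.4,z)
print('handle',S(587,258,48),S(440,256,48),'back',S(436,165,60),S(433,350,60),'front left',S(250,162,42))
I=d['img'].astype(int);
for u in(345,355,365,369): print(u,[(v,I[v,u].tolist()) for v in range(236,254)])
E
```

```text
handle [ 466.4 -368.6   48. ] [ 469.5 -265.2   48. ] back [ 533.1 -262.2   60. ] [ 404.7 -257.4   60. ] front left [ 537.7 -133.1   42. ]
345 [(236, [51, 77, 99]), (237, [50, 77, 99]), (238, [51, 78, 103]), (239, [54, 74, 95]), (240, [99, 58, 42]), (241, [134, 75, 46]), (242, [134, 71, 43]), (243, [136, 75, 49]), (244, [138, 75, 47]), (245, [138, 76, 46]), (246, [143, 77, 48]), (247, [139, 78, 47]), (248, [125, 82, 65]), (249, [59, 78, 99]), (250, [48, 77, 98]), (251, [48, 75, 99]), (252, [47, 74, 96]), (253, [52, 77, 98])]
355 [(236, [130, 123, 113]), (237, [132, 127, 120]), (238, [129, 123, 118]), (239, [128, 119, 113]), (240, [139, 89, 66]), (241, [168, 94, 58]), (242, [139, 77, 47]), (243, [135, 74, 48]), (244, [140, 78, 49]), (245, [143, 82, 52]), (246, [142, 78, 49]), (247, [136, 75, 46]), (248, [114, 78, 63]), (249, [111, 114, 115]), (250, [107, 112, 111]), (251, [111, 115, 113]), (252, [112, 115, 114]), (253, [108, 110, 114])]
365 [(236, [101, 149, 188]), (237, [101, 150, 188]), (238, [94, 142, 182]), (239, [55, 79, 104]), (240, [84, 59, 49]), (241, [130, 71, 44]), (242, [137, 75, 46]), (243, [134, 72, 44]), (244, [140, 77, 48]), (245, [141, 80, 50]), (246, [141, 78, 48]), (247, [138, 73, 46]), (248, [114, 68, 52]), (249, [54, 77, 97]), (250, [46, 74, 97]), (251, [51, 76, 98]), (252, [48, 75, 94]), (253, [54, 77, 100])]
369 [(236, [98, 149, 187]), (237, [92, 140, 180]), (238, [52, 81, 105]), (239, [51, 72, 93]), (240, [79, 53, 46]), (241, [132, 70, 43]), (242, [140, 77, 48]), (243, [136, 74, 48]), (244, [139, 77, 48]), (245, [141, 79, 49]), (246, [141, 77, 49]), (247, [139, 76, 44]), (248, [118, 67, 49]), (249, [55, 76, 96]), (250, [49, 76, 97]), (251, [50, 77, 97]), (252, [51, 80, 102]), (253, [49, 77, 97])]
```

Call:
servo_tool(moves=[15,-45,0,0,0,0,30,-90,0,0,0,0,45,-135,0,0,0,0,59.5,-179,-10,0,0,0,59.5,-179,-50,0,0,0,59.5,-179,-90,0,0,0,59.5,-179,-115,0,0,0,59.5,-179,-135,0,0,0,59.5,-179,-150,0,0,0,59.5,-179,-150,0,0,0])

```text
time_s: 9.72
tcp_pos: [467.0, -313.8, -3.9]
tcp_rot: [-0.001, 0.72, 0.694, -0.0]
wrist_force: [0.4, 0.1, 0.3]
opening: 59.8
grasp_force: 0.0
```

Call:
servo_tool(moves=[0,0,0,0,0,0,0,0,0,0,0,0,0,0,0,0,0,0,0,0,0,0,0,0,0,0,0,0,0,0], grip=0)

```text
time_s: 10.35
tcp_pos: [468.2, -313.8, -2.2]
tcp_rot: [0.0, 0.719, 0.695, 0.0]
wrist_force: [-0.3, 0.4, 2.4]
opening: 23.9
grasp_force: 30.0
```

Call:
servo_tool(moves=[8,5,0,0,0,0,25,19,0,0,0,-0.005,42,32,0,0,0,-0.01,59,45,0,0,0,-0.014,76,58,0,0,0,-0.014,92,71,0,0,0,-0.014,107,82,0,0,0,-0.014,117,90,0,0,0,-0.014,121,93,0,0,0,-0.014,121,93,0,0,0,-0.014])

```text
time_s: 11.6
tcp_pos: [590.3, -219.2, -2.3]
tcp_rot: [0.0, 0.723, 0.69, 0.001]
wrist_force: [-0.4, -0.3, 3.7]
opening: 23.7
grasp_force: 30.0
```

```bash
python3 snap.py top t5 225 150 385 270; python3 - <<'E'
import pickle;import numpy as np
E
```

```text
scale 5
{'time_s': 11.65, 'tcp_pos': [590.22, -219.22, -2.36], 'tcp_rot': [0.0, 0.72, 0.69, 0.0], 'wrist_force': [0.86, 0.73, 3.54], 'opening': 23.75, 'grasp_force': 30.0, 'q': [0.48, 0.48, -0.25, 1.71, 0.14, 0.97, 0.14]}
```

View pics/t5.png

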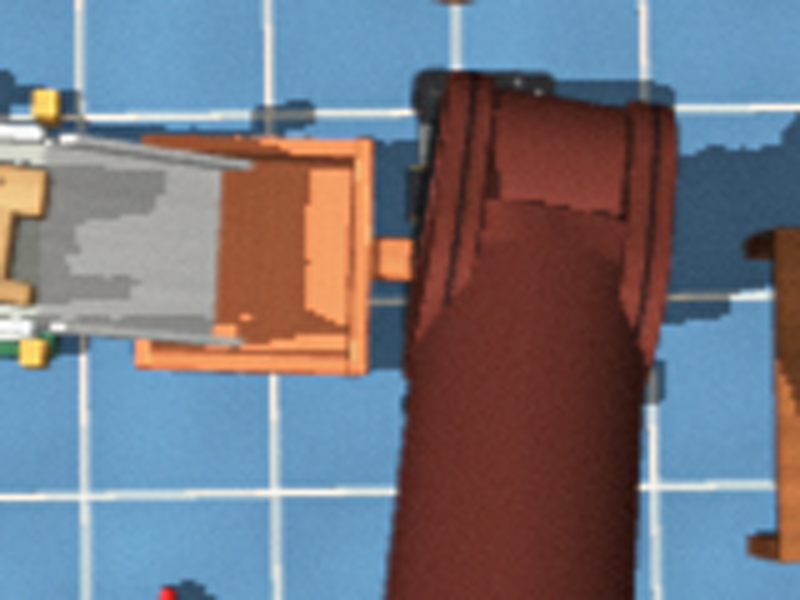

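The pan is under the lip (lip edge 221,168 to 214,345), with its back wall running from (373,138) to (367,376). I'll check the pose numerically.

```bash
python3 - <<'E'
from h import *;import pickle
d=pickle.load(open('t5.pkl','rb'));np.set_printoptions(precision=3,suppress=True)
S=lambda x,y,z:ray(d,225+x/5-.4,150+y/5-.4,z)
a,b=S(373,138,60),S(367,376,60);m=(a+b)/2;psi=np.arctan2((a-b)[1],(a-b)[0]);yd=np.array([-np.sin(psi),np.cos(psi)])
print(a,b,psi,'origin',m[:2]+65*yd)
r1,r2=S(248,164,100),S(240,343,100);print('rail ends',r1,r2,(r1+r2)/2,np.arctan2((r1-r2)[1],(r1-r2)[0]))
print('stops',(S(45,105,190)+S(35,352,190))/2,S(45,105,190)-S(35,352,190))
E
```

```text
[ 656.607 -168.386   60.   ] [ 523.575 -162.7     60.   ] -0.042713302885453344 origin [ 592.867 -100.603]
rail ends [638.711 -98.034 100.   ] [541.665 -92.246 100.   ] [590.188 -95.14  100.   ] -0.05957004717571411
stops [598.064   7.841 190.   ] [124.844  -6.4     0.   ]
```

Call:
servo_tool(moves=[0,0,0,0,0,0,0,0,0,0,0,0,0,0,0,0,0,0,0,0,0,0,0,0,0,0,15,0,0,0,0,0,50,0,0,0,0,0,100,0,0,0,0,0,155,0,0,0,0,0,210,0,0,0,0,0,265,0,0,0], grip=60)

```text
time_s: 12.9
tcp_pos: [588.7, -220.5, 265.8]
tcp_rot: [0.001, 0.724, 0.69, 0.0]
wrist_force: [0.4, -1.0, 0.0]
opening: 59.9
grasp_force: 0.0
```

Call:
servo_tool(moves=[0,0,47,0,0,0,4,46,50,0,0,0,8,92,50,0,0,0,12,138,50,0,0,0,16,184,50,0,0,0,20,230,50,0,0,0,24,276,50,0,0,0,28,322,50,0,0,0,31.5,364,50,0,0,0,31.5,364,50,0,0,0])

```text
time_s: 14.15
tcp_pos: [619.4, 148.1, 313.5]
tcp_rot: [-0.001, 0.722, 0.692, 0.001]
wrist_force: [-0.0, -0.4, 1.3]
opening: 59.9
grasp_force: 0.0
```

```bash
python3 - <<'E'
from cell import cams,ctrl
import cv2,numpy as np,pickle
from h import *
d=cams.snapshot('side');e=cams.snapshot('top');pickle.dump((d,e),open('k.pkl','wb'))
s=ctrl.state();t=s['tcp_pos'];print(t,s['tcp_rot'])
for X in(t,(609,197.5,248),(620.6,143.8,286),(620.6,143.8,244)):print(np.round(pix(d,X),1),np.round(pix(e,X),1))
A=cv2.resize(d['img'][200:320,210:320,::-1],None,fx=5,fy=5,interpolation=cv2.INTER_CUBIC)
cv2.imwrite('pics/k.png',A)
E
```

```text
[620.34279071 143.3555713  313.3522674 ] [3.31758341e-04 7.23648640e-01 6.90168468e-01 1.50719497e-04]
[259.1 241.2] [168.3 181.9]
[261.7 275.2] [151.4 189.9]
[259.4 248.4] [170.6 183.1]
[260.1 258.7] [174.2 184.9]
```

View pics/k.png

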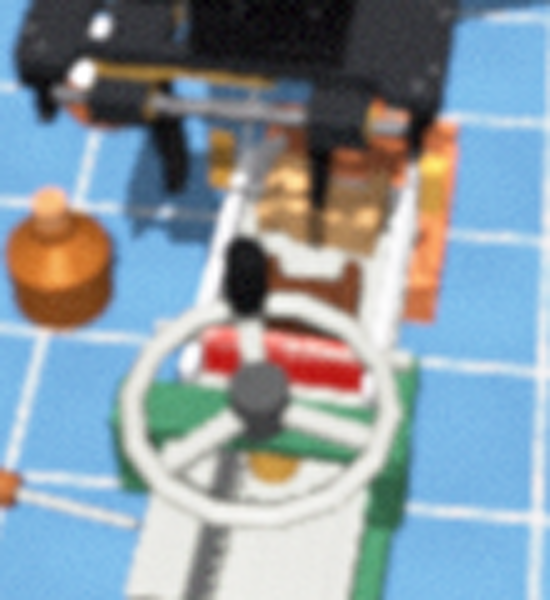

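The tool is above the knob (knob top at crop 245,240, which is pixel 258.5,247.5; predicted 259.4,248.4). The pusher is still well back. The fingers straddle the knob, so I'm descending.

Call:
servo_tool(moves=[1,0,-20,0,0,0,1,0,-40,0,0,0,1,0,-55,0,0,0,1,0,-66,0,0,0,1,0,-74,0,0,0,1,0,-74,0,0,0])

```text
time_s: 15.0
tcp_pos: [621.3, 143.2, 238.2]
tcp_rot: [-0.0, 0.724, 0.69, -0.0]
wrist_force: [0.9, -0.1, 0.7]
opening: 60.1
grasp_force: 0.0
```

Call:
servo_tool(moves=[0,0,0,0,0,0,0,0,0,0,0,0,0,0,0,0,0,0,0,0,0,0,0,0,0,0,0,0,0,0], grip=0)

```text
time_s: 15.62
tcp_pos: [621.9, 143.2, 238.7]
tcp_rot: [0.0, 0.724, 0.69, 0.0]
wrist_force: [2.6, -0.4, -0.6]
opening: 23.1
grasp_force: 30.0
```

```bash
python3 -c "
import numpy as np
f0=np.arctan2(-53.8,12.9)
for k in range(5):
  a=f0-2.5*k;print(k,[(round(float(55*(np.cos(a-d)-np.cos(a))),1),round(float(55*(np.sin(a-d)-np.sin(a))),1)) for d in np.arange(1,11)*.25])"
```

```text
0 [(-13.6, -1.5), (-27.2, 0.4), (-39.9, 5.6), (-50.9, 13.8), (-59.5, 24.4), (-65.3, 36.9), (-67.7, 50.4), (-66.8, 64.1), (-62.5, 77.1), (-55.1, 88.7)]
1 [(10.0, 9.4), (22.0, 16.0), (35.3, 19.4), (49.0, 19.4), (62.3, 16.0), (74.4, 9.5), (84.4, 0.2), (91.9, -11.4), (96.2, -24.4), (97.2, -38.0)]
2 [(-2.4, -13.5), (-8.1, -26.0), (-16.7, -36.7), (-27.7, -44.9), (-40.3, -50.2), (-53.9, -52.1), (-67.5, -50.7), (-80.4, -45.9), (-91.7, -38.1), (-100.6, -27.7)]
3 [(-6.1, 12.3), (-9.1, 25.7), (-8.6, 39.4), (-4.7, 52.5), (2.3, 64.3), (12.0, 74.0), (23.8, 81.0), (37.0, 84.9), (50.7, 85.3), (64.1, 82.4)]
4 [(12.3, -6.1), (22.6, -15.1), (30.4, -26.4), (35.2, -39.3), (36.7, -52.9), (34.7, -66.5), (29.4, -79.1), (21.2, -90.1), (10.5, -98.7), (-2.0, -104.4)]
```

Call:
servo_tool(moves=[-13.6,-1.5,0,0,0,0,-27.2,0.4,0,0,0,0,-39.9,5.6,0,0,0,0,-50.9,13.8,0,0,0,0,-59.5,24.4,0,0,0,0,-65.3,36.9,0,0,0,0,-67.7,50.4,0,0,0,0,-66.8,64.1,0,0,0,0,-62.5,77.1,0,0,0,0,-55.1,88.7,0,0,0,0])

```text
time_s: 16.88
tcp_pos: [566.6, 230.1, 238.7]
tcp_rot: [0.001, 0.725, 0.689, -0.001]
wrist_force: [3.2, -6.2, 2.0]
opening: 23.1
grasp_force: 30.0
```

Call:
servo_tool(moves=[10,9.4,0,0,0,0,22,16,0,0,0,0,35.3,19.4,0,0,0,0,49,19.4,0,0,0,0,62.3,16,0,0,0,0,74.4,9.5,0,0,0,0,84.4,0.2,0,0,0,0,91.9,-11.4,0,0,0,0,96.2,-24.4,0,0,0,0,97.2,-38,0,0,0,0])

```text
time_s: 18.12
tcp_pos: [665.6, 194.0, 238.7]
tcp_rot: [0.0, 0.724, 0.69, 0.002]
wrist_force: [1.1, 3.7, 2.1]
opening: 23.1
grasp_force: 30.0
```

Call:
servo_tool(moves=[-2.4,-13.5,0,0,0,0,-8.1,-26,0,0,0,0,-16.7,-36.7,0,0,0,0,-27.7,-44.9,0,0,0,0,-40.3,-50.2,0,0,0,0,-53.9,-52.1,0,0,0,0,-67.5,-50.7,0,0,0,0,-80.4,-45.9,0,0,0,0,-91.7,-38.1,0,0,0,0,-100.6,-27.7,0,0,0,0])

```text
time_s: 19.38
tcp_pos: [563.7, 167.8, 238.7]
tcp_rot: [0.001, 0.724, 0.69, 0.002]
wrist_force: [18.2, 7.2, -5.7]
opening: 23.2
grasp_force: 30.0
```

Call:
servo_tool(moves=[-5.1,12,0,0,0,0,-8.1,25.4,0,0,0,0,-7.6,39,0,0,0,0,-3.7,52,0,0,0,0])

```text
time_s: 19.88
tcp_pos: [559.2, 216.8, 238.7]
tcp_rot: [0.001, 0.724, 0.689, -0.001]
wrist_force: [5.4, -5.8, 3.3]
opening: 23.0
grasp_force: 30.0
```

```bash
python3 - <<'E'
from h import *;import pickle
d=pickle.load(open('top0.pkl','rb'));w=np.array([609,197.5]);yd=np.array([.05,.9987])
I=d['img'].astype(int)
for v in(185,192,200): print([(u,I[v,u].tolist()) for u in range(174,188)])
for px in(180,181,182,183,184):
    for z in(170,204):print(px,z,140+(ray(d,px,193,z)[:2]-w)@yd)
E
```

```text
[(174, [5, 6, 8]), (175, [0, 1, 3]), (176, [0, 0, 1]), (177, [17, 15, 17]), (178, [70, 70, 65]), (179, [93, 93, 86]), (180, [83, 85, 78]), (181, [56, 43, 41]), (182, [51, 16, 14]), (183, [78, 61, 58]), (184, [95, 95, 87]), (185, [101, 101, 94]), (186, [102, 102, 95]), (187, [100, 100, 93])]
[(174, [100, 102, 93]), (175, [103, 105, 95]), (176, [113, 116, 108]), (177, [174, 175, 163]), (178, [199, 200, 186]), (179, [173, 174, 163]), (180, [123, 124, 117]), (181, [71, 59, 53]), (182, [63, 35, 32]), (183, [96, 91, 85]), (184, [106, 108, 100]), (185, [102, 102, 96]), (186, [104, 107, 98]), (187, [103, 105, 97])]
[(174, [132, 133, 125]), (175, [175, 176, 163]), (176, [188, 190, 177]), (177, [175, 174, 164]), (178, [137, 135, 128]), (179, [85, 85, 80]), (180, [52, 36, 33]), (181, [49, 15, 12]), (182, [85, 69, 65]), (183, [101, 99, 91]), (184, [103, 103, 97]), (185, [105, 108, 100]), (186, [106, 106, 100]), (187, [107, 107, 102])]
180 170 86.2023653255849
180 204 79.75910567117774
181 170 83.65431415289662
181 204 77.27958115481997
182 170 81.10608609901438
182 204 74.79988451426722
183 170 78.55768114551935
183 204 72.32001573159602
184 170 76.00909927399016
184 204 69.8399747888804
```

Call:
servo_tool(moves=[2.4,4.9,0,0,0,0,5.3,9.6,0,0,0,0,5.3,9.6,0,0,0,0])

```text
time_s: 20.25
tcp_pos: [564.6, 227.3, 238.6]
tcp_rot: [0.001, 0.724, 0.69, -0.0]
wrist_force: [4.1, -4.3, 4.2]
opening: 23.1
grasp_force: 30.0
```

Call:
servo_tool(moves=[3.3,4.3,0,0,0,0,7.1,8.2,0,0,0,0,7.1,8.2,0,0,0,0])

```text
time_s: 20.62
tcp_pos: [566.8, 231.6, 238.3]
tcp_rot: [-0.0, 0.724, 0.689, -0.007]
wrist_force: [-23.8, -20.8, 19.4]
opening: 23.4
grasp_force: 30.0
```

The wheel has stalled with about 32 N tangential force after about 8.8 rad, which matches my estimate of the remaining travel. I'm relaxing the push, releasing and lifting off.

Call:
servo_tool(moves=[-4,-3,0,0,0,0,-4,-3,0,0,0,0])

```text
time_s: 20.88
tcp_pos: [566.6, 231.4, 238.6]
tcp_rot: [0.0, 0.724, 0.69, -0.002]
wrist_force: [-2.1, -8.2, 7.1]
opening: 23.7
grasp_force: 30.0
```

Call:
servo_tool(moves=[0,0,0,0,0,0,0,0,0,0,0,0,0,0,0,0,0,0,0,0,0,0,0,0,0,0,15,0,0,0,0,0,50,0,0,0,0,0,90,0,0,0,-20,30,100,0,0,0,-60,70,100,0,0,0,-100,100,100,0,0,0], grip=60)

```text
time_s: 22.12
tcp_pos: [466.2, 335.0, 339.8]
tcp_rot: [-0.0, 0.724, 0.69, 0.001]
wrist_force: [-0.7, 0.5, -0.4]
opening: 60.2
grasp_force: 0.0
```

```bash
python3 - <<'E'
from cell import cams
import cv2,numpy as np,pickle
d=cams.snapshot('side');e=cams.snapshot('top');pickle.dump((d,e),open('f.pkl','wb'))
A=cv2.resize(d['img'][180:320,200:345,::-1],(400,386),interpolation=cv2.INTER_CUBIC)
B=cv2.resize(e['img'][130:270,105:345,::-1],(400,233),interpolation=cv2.INTER_CUBIC)
C=cv2.resize(e['img'][155:235,185:325,::-1],(400,229),interpolation=cv2.INTER_CUBIC)
R=np.zeros((462,400,3),np.uint8);R[:233]=B;R[233:]=C
L=np.zeros_like(R);L[:386]=A
cv2.imwrite('pics/f.png',np.hstack([L,R]))
E
```

```text
(no output)
```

View pics/f.png

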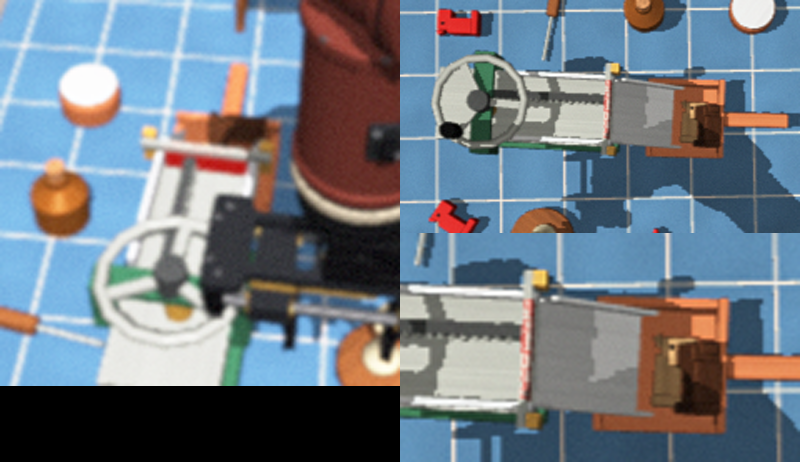

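The red pusher is against the brass stops (top crop 527,350), and the chute is empty. Both knight heads, pale and dark, lie in the pan around (685,375). The scoop is still square under the lip with its handle pointing away, and the robot is clear of everything.

```bash
python3 -c "
from cell import order
print(order.hand_in())"
```

```text
the job is handed in; nothing more can be done
None
```

I handed the job in at about 22 s: the scoop stands under the chute lip with both knight heads in it, the pusher is hard against its brass stops, and the first rim grip closed on nothing, so I took it again lower.

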